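# Clear a lens off the exposure box and hold its lid open

## Task

Someone has left a camera lens standing on the lid of the board exposure box: take it off gently and stand it upright on the foam pad. Then raise the lid to 60 degrees from closed and finish while still holding it there, because it has no stay and falls shut if let go; do not let it drop on the way. Leave the other things on the bench where they are.

Things in the scene. Friction and masses are not known exactly. Their poses are not given: they have to be found in the camera images.
- lens: camera lens, black ribbed cylinder 50 across, 54 tall (glass bulges 3 more), 0.13 to 0.24 kg, upright on the closed lid. Origin: centre of its underside; z up. Delicate: grip the barrel lightly, 15 N is plenty, above 25 N on each side harms it; let go only once it touches the pad (no drop over about 5 mm), never press it down with over 25 N
- pad: grey foam pad for optics, a plain flat slab 150 (its x) x 120 (its y) x 12 tall, fixed to the bench to the left or to the right of the exposure box; the divided parts tray stands on the other side. Origin: centre of its underside; z up, so its top is 12 above the origin
- exposure_box: exposure box for circuit boards: grey metal box 220 deep (its x) x 300 wide (its y), with timer panel in front; fixed to the bench. Origin: centre of its underside; -x is its front, towards the robot. The hinged lid lies on its top from 87 to 113 above the bench, same outline, flat on top
- lid (a joint): angle of the box's lid, rad: 0 closed flat, grows as the front edge rises, stop at 1.9. It weighs about 0.6 kg (0.48 to 0.78), swings freely, has no stay and falls shut from wherever it is let go below about 1.5 rad (about 3 N at the handle lifts it)
- lid_handle (a point): middle of the lid's handle, a round steel bar 10 thick and 118 long, parallel to the hinge (along the box's y), 42 in front of the lid's front face on two end posts (free gap of 37 between bar and box for a finger), 100 above the bench when the lid is closed. Moves with the lid; its x and z axes turn with the lid: x points from handle to hinge, z is the lid's outward normal
- lid_hinge (a point): middle of the lid's hinge line at the box's rear upper edge, 87 above the bench; the hinge runs along the box's y. The handle's bar stands 262 from it along the lid and 13 outward
- parts_tray: grey two-part tray 150 (its x) x 120 (its y) x 22 tall with small hardware, fixed to the bench on the other side of the box from the pad. Origin: centre of its underside
- screwdriver: loose screwdriver with black handle, 170 long, lying on the bench to the left of the box. Origin: on the bench under it. Leave alone
- brush: loose wood-handled brush, 160 long, lying on the bench to the right of the box. Origin: on the bench under it. Leave alone
- cleaner: loose white round bottle, 54 across, 140 tall, standing to the left of the box's rear. Origin: on its underside. Leave alone
- spool: loose metal wire spool, 58 across, 45 tall, standing far to the right of the box. Origin: on its underside. Leave alone
- camera_head: loose square grey camera head, 46 x 46 x 50 tall (up to 57 with its mount ring), standing to the right of the box's rear. Origin: on its underside. Leave alone
- multimeter: loose black hand multimeter, 80 x 160 x 34 tall, lying far to the left of the box. Origin: on its underside. Leave alone
- heatsink: loose finned aluminium heatsink, 45 x 34 x 26 tall, lying in one half of the parts tray. Origin: on its underside. Leave alone
There are look-alikes about, which are no part of the job. There is more than one size of the pad; the job needs the smaller.

How it is judged:
On the way:
1. the lens stands upright and let go on the pad while the lid is still closed (x of lens in the frame of pad between -0.058 and 0.058 m and y of lens in the frame of pad between -0.043 and 0.043 m and z of lens in the frame of pad between 0.008 and 0.016 m and angle between lens's own z axis and vertical below 0.1 rad and contact force between the fingers and lens below 0.1 N and linear speed of lens below 0.02 m/s and value of joint lid below 0.06 rad), for 0.2 s.
At the end, for the whole second after the job is handed in: The robot holds the lid, in touch with it and still, at 60 degrees (within 6 degrees) through the last second; the lens stands upright (within 6 degrees), let go and at rest on the pad, its axis at least 17 mm inside the pad's edges (value of joint lid between 0.942 and 1.152 rad and velocity of joint lid between -0.05 and 0.05 rad/s and contact force between any of the fingers, the arm and lid above 0.3 N and x of lens in the frame of pad between -0.058 and 0.058 m and y of lens in the frame of pad between -0.043 and 0.043 m and z of lens in the frame of pad between 0.008 and 0.016 m and angle between lens's own z axis and vertical below 0.1 rad and contact force between the fingers and lens below 0.1 N and linear speed of lens below 0.02 m/s); the arm keeps its last pose, push and grip.
It fails at once if the lens is squeezed too hard (above about 25 N on each side) (contact force between the fingers and lens above 50 N).
It fails at once if the lens is dropped (moves faster than 0.3 m/s out of the fingers, a fall of about 5 mm) or knocked or pressed down on the pad with over 25 N ((contact force between the fingers and lens below 0.05 N and linear speed of lens above 0.3 m/s) or contact force between pad and lens above 25 N).
It fails at once if the lens tips over (more than 30 degrees) (angle between lens's own z axis and vertical above 0.52 rad).
It fails at once if the lid drops (closes faster than 2 rad/s) (velocity of joint lid below -2 rad/s).
It fails at once if another thing on the bench is moved more than 20 mm (distance of any of screwdriver, brush, cleaner, spool, camera_head, multimeter, heatsink from where it was at the start of the episode above 0.02 m).
It also fails if it takes over 72 s, if anything falls off the work surface, if the arm or the gripper's body presses on something with over 40 N, if the wrist force passes 120 N, or if a joint passes its speed limit or range.

## Robot

A 6-joint arm with a two-finger parallel gripper is mounted at the origin on the work surface. World frame = base frame: x ahead of the robot, y to its left, z up, the work surface at z = 0. Lengths are in m, angles in rad, forces in N, time in s.
With the tool pointing down it reaches from about 0.275 to 0.825 m from the base axis. Payload 4.9 kg.
Tool frame: the origin (TCP) lies midway between the tips of the shut fingers; the grasp point (between the pads) lies 19 mm behind it (bot.grip_depth is the distance from the TCP to the grasp point, in m); y points along the fingers, x is the direction in which the jaws open and shut, and the axes are right-handed (so a half turn about y gives the same grasp; the last joint's range is limited). The gripper opens to 85 mm and grips with 20 to 120 N. Pads are 22 mm wide; open, the fingers measure 114 mm over their backs; the gripper's body (76 mm by 85 mm) begins 54 mm behind the grasp point. The pads swing forward as they close: fully open they stand 13 mm farther back than shut.
Start: joints at [-1.361, 0.326, -0.193, 1.052, 0, 1.437], TCP at [0.185, -0.518, 0.231] pointing down, gripper open.
Joint ranges: [-2.65, 2.65], [-0.97, 1.79], [-1.3, 1.35], [-1.93, 2.1], [-1.47, 1.37], [-3.14, 3.14]. Speed limits (rad/s): [2.57, 2.57, 3.14, 3.14, 3.14, 3.14].

## Interface

Orientations are given as a unit quaternion [w, x, y, z].
In Python, from cell import bot gives the robot as it stands. Calls block until the motion is done:
- bot.move_pose(position, orientation): joint-space move of the TCP to a pose.
- bot.move_linear(position, speed=0.15, rotation=None, until_force=None): straight line of the TCP; rotation=None keeps the orientation; speed is the mean speed in m/s. With until_force (N) it stops when the force on the tool has changed by that much, and returns True; else False.
- bot.goto_joints(angles): joint-space move.
- bot.set_gripper(opening, grasp_force=None): opening from 0.0 (shut) to 1.0 (fully open); grasp_force is the grip in N (None keeps the last); returns when the fingers have stopped.
- bot.wait(seconds).
- bot.solve_ik(position, orientation): joint angles nearest the present ones, or None.
- bot.camera(name): name is "scene" or "side" or "wrist"; returns the picture (400x640x3 uint8, red, green, blue); there is no depth.
- bot.calibration(name): a dict with "mtx" (3x3 intrinsics, pixels), "extrinsics" (4x4, takes a point from world to camera coordinates); the wrist camera has in their place "hand_eye" (4x4, takes a point from camera to tool coordinates, whose origin is the TCP and whose axes are the tool frame's). Camera axes: x right, y down, z forward; pixel columns grow to the right and rows downward; lengths in m; the calibration is good to about 2 mm. The wrist camera is an equidistant fisheye: a pixel r from the principal point sees the ray r / f radians off the axis. A picture is of the moment at which its call begins: read the wrist's pose just before it. calibration takes no time and is no camera call.
A pose or a line that the arm cannot do raises bot.PlanningError and nothing moves.
- bot.close_job(): hands the job in, once; it reports no verdict.
Trained networks look in the newest picture that a camera, given by its name, has taken for a name from the list of things; names that differ only in an ending like _2 or _b are one class to them, and where a whole thing is asked for, a point or a joint stands for the part that bears it (a point fixed in the world has none). Each returns a list of dicts, best first, with "confidence" (0 to 1); they miss things now and then, are a little off and sometimes report something else, mostly with a low value. They report only what shows in the picture. A call takes as long as a camera call. They do not tell look-alikes from the thing itself.
- bot.search_frame(camera, thing): "bbox" ([left, top, width, height] in pixels, round what is visible of it).
Readings, each from a call of its own:
- bot.read_clock(): time.
- bot.read_joint_positions(): joint angles.
- bot.read_joint_vel(): joint speeds.
- bot.read_joint_efforts(): joint torques, N m.
- bot.read_position(): TCP position.
- bot.read_tool_rot(): TCP orientation.
- bot.read_ft_force(): force on the tool from outside, world axes, zero at the start.
- bot.read_moment(): the same for the moment, N m.
- bot.read_gripper_width(): opening from 0.0 (shut) to 1.0 (fully open).
Only numpy, scipy, OpenCV 4.12 (cv2) and the standard library are available. Lean on these libraries where they do the work, as an engineer would, in place of code of your own. Each camera call takes 0.05 s, during which the arm holds its last target. There are 200 camera calls.

## Working session

There is one attempt and no reset: what is moved stays moved. The work goes in short steps, each a Python script; the robot and the scene stay as the last script left them, time stands still between calls to the robot, and variables do not carry over. Pictures are saved under pics/ and viewed, about 8 in all and at most 12, crops included, and the job is handed in when it is done.

```bash
mkdir -p pics; ls
python3 - <<'E'
from cell import bot
import cv2,numpy as np
for n in ["scene","side"]:
    im=bot.camera(n); cv2.imwrite(f"pics/{n}0.png",im[:,:,::-1])
    c=bot.calibration(n); print(n,np.round(c["mtx"],1).tolist(),np.round(c["extrinsics"],4).tolist())
    for t in ["lens","pad","exposure_box","lid_handle","parts_tray","cleaner","camera_head","brush","screwdriver"]:
        print(t,[([round(v) for v in d["bbox"]],round(d["confidence"],2)) for d in bot.search_frame(n,t)][:3])
print(bot.calibration("wrist"),bot.read_tool_rot(),bot.grip_depth)
E
```

```text
pics
scene [[369.9, 0.0, 318.2], [0.0, 369.9, 196.9], [0.0, 0.0, 1.0]] [[-0.0734, 0.9973, -0.007, 0.0507], [0.7396, 0.0497, -0.6712, -0.2687], [-0.669, -0.0545, -0.7413, 1.505], [0.0, 0.0, 0.0, 1.0]]
lens [([283, 226, 17, 29], 0.76), ([254, 192, 118, 87], 0.62)]
pad [([408, 203, 41, 46], 0.82), ([409, 144, 56, 51], 0.55), ([464, 229, 49, 51], 0.18)]
exposure_box [([255, 198, 118, 96], 0.9)]
lid_handle [([254, 193, 118, 87], 0.74)]
parts_tray [([194, 200, 54, 44], 0.87)]
cleaner [([422, 260, 30, 41], 0.82)]
camera_head [([192, 264, 27, 24], 0.87)]
brush [([187, 249, 56, 16], 0.72)]
screwdriver [([403, 266, 60, 10], 0.74)]
side [[413.5, 0.0, 319.4], [0.0, 413.5, 198.8], [0.0, 0.0, 1.0]] [[-0.9302, 0.3665, 0.0192, 0.4613], [0.2113, 0.5778, -0.7884, -0.0304], [-0.3, -0.7293, -0.6149, 1.5547], [0.0, 0.0, 0.0, 1.0]]
lens [([261, 173, 16, 21], 0.84), ([344, 267, 61, 44], 0.21)]
pad [([344, 269, 63, 42], 0.67), ([420, 260, 85, 42], 0.62)]
exposure_box [([233, 169, 102, 94], 0.64)]
lid_handle [([231, 168, 102, 73], 0.66), ([328, 315, 71, 55], 0.53)]
parts_tray [([271, 156, 39, 24], 0.61)]
cleaner [([283, 269, 21, 46], 0.73)]
camera_head [([229, 168, 14, 17], 0.63)]
brush [([244, 165, 16, 14], 0.39)]
screwdriver [([307, 279, 19, 52], 0.54), ([234, 166, 104, 79], 0.4)]
{'mtx': array([[309.70691629,   0.        , 313.72494685],
       [  0.        , 309.70691629, 199.10319854],
       [  0.        ,   0.        ,   1.        ]]), 'hand_eye': array([[ 9.99999669e-01,  3.98066334e-04,  7.10198109e-04,
        -1.02178114e-03],
       [-5.55480904e-04, -3.04148659e-01,  9.52624420e-01,
        -1.43337740e-01],
       [ 5.95213512e-04, -9.52624498e-01, -3.04148337e-01,
         7.64757246e-02],
       [ 0.00000000e+00,  0.00000000e+00,  0.00000000e+00,
         1.00000000e+00]])} [ 0.57817198 -0.5781616   0.40709336 -0.40708884] 0.0187
```

Run:
```python
import cv2,numpy as np
a=cv2.imread("pics/scene0.png")[120:320,170:530];b=cv2.imread("pics/side0.png")[140:390,210:530]
cv2.imwrite("pics/a.png",cv2.resize(a,None,fx=2.2,fy=2.2,interpolation=cv2.INTER_CUBIC));cv2.imwrite("pics/b.png",cv2.resize(b,None,fx=2.3,fy=2.3,interpolation=cv2.INTER_CUBIC))
```

```text
(no output)
```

View pics/a.png

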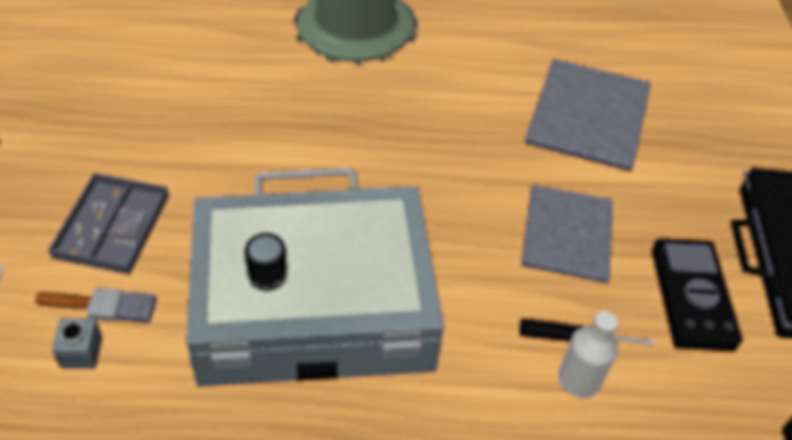

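View pics/b.png

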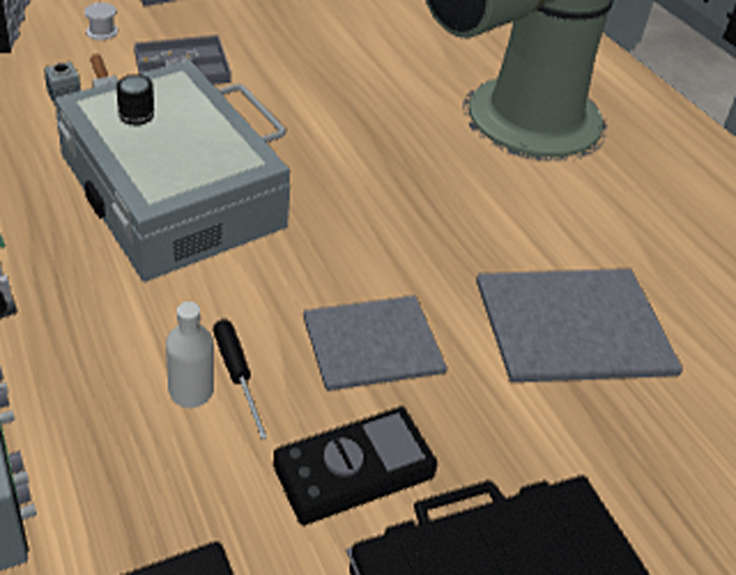

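The pictures show the lens on the right/rear half of the lid (crop a, 266,247) and the handle facing the robot (258..355,172). The small pad is beside the box on the left (crop a, 523–612 × 185–280). The bigger look-alike pad is nearer the robot.

```bash
cat > h.py <<'E'
import numpy as np,cv2
from cell import bot
from scipy.spatial.transform import Rotation as R
def plane(n,uv,z):
    c=bot.calibration(n);K=c["mtx"];E=c["extrinsics"]
    d=E[:3,:3].T@np.linalg.inv(K)@[uv[0],uv[1],1];o=-E[:3,:3].T@E[:3,3]
    return o+d*(z-o[2])/d[2]
def quat(yaw,pitch=0):
    """tool pointing down, jaw axis x at yaw; then pitched about world y-ish"""
    x=np.array([np.cos(yaw),np.sin(yaw),0]);y=np.array([0,0,-1.]);z=np.cross(x,y)
    return R.from_matrix(np.c_[x,y,z]).as_quat(scalar_first=True)
def wrist_ray(uv,pos,q):
    c=bot.calibration("wrist");K=c["mtx"];H=c["hand_eye"]
    v=(np.array(uv)-K[:2,2])/K[0,0];t=np.linalg.norm(v)
    d=np.r_[np.sin(t)*v/t,np.cos(t)];M=R.from_quat(q,scalar_first=True).as_matrix()
    return pos+M@H[:3,3],M@H[:3,:3]@d
def wrist_plane(uv,pos,q,z):
    o,d=wrist_ray(uv,pos,q);return o+d*(z-o[2])/d[2]
E
python3 - <<'E'
from h import *
A=lambda u:(u[0]/2.2+170,u[1]/2.2+120); B=lambda u:(u[0]/2.3+210,u[1]/2.3+140)
for nm,z,a,b in [("lid",.113,[(194,199),(418,187),(441,322),(189,335)],[(184,64),(290,172),(140,241),(57,98)]),
 ("handle",.105,[(258,175),(353,171)],[(240,87),(283,133)]),
 ("pad",.012,[(533,186),(612,198),(608,276),(522,264)],[(304,311),(416,297),(446,372),(328,385)]),
 ("lenstop",.167,[(266,248)],[(135,84)])]:
    print(nm,np.round([plane("scene",A(u),z) for u in a],3).tolist(),"\n  ",np.round([plane("side",B(u),z) for u in b],3).tolist())
print(R.from_quat(bot.read_tool_rot(),scalar_first=True).as_matrix().round(2))
E
```

```text
lid [[0.532, -0.186, 0.113], [0.491, 0.109, 0.113], [0.697, 0.136, 0.113], [0.735, -0.154, 0.113]] 
   [[0.539, -0.179, 0.113], [0.488, 0.112, 0.113], [0.71, 0.168, 0.113], [0.74, -0.157, 0.113]]
handle [[0.477, -0.108, 0.105], [0.461, 0.021, 0.105]] 
   [[0.476, -0.103, 0.105], [0.46, 0.022, 0.105]]
pad [[0.389, 0.289, 0.012], [0.405, 0.403, 0.012], [0.546, 0.375, 0.012], [0.534, 0.26, 0.012]] 
   [[0.528, 0.26, 0.012], [0.383, 0.289, 0.012], [0.408, 0.406, 0.012], [0.548, 0.373, 0.012]]
lenstop [[0.645, -0.073, 0.167]] 
   [[0.643, -0.077, 0.167]]
[[ 0.34  0.    0.94]
 [-0.94  0.    0.34]
 [-0.   -1.    0.  ]]
```

Run:
```python
from h import *
Y=0.14
for p in [(.644,-.075,.26),(.644,-.075,.125),(.4685,.332,.03),(.4685,-.042,.081),(.4685,-.042,.15),(.61,-.02,.301)]:
    for y in (Y,Y+np.pi):
        s=bot.solve_ik(p,quat(y)); print(p,round(y,2),None if s is None else np.round(s,2))
bot.move_pose([.644,-.075,.26],quat(Y))
p,q=bot.read_position(),bot.read_tool_rot()
im=bot.camera("wrist");cv2.imwrite("pics/w1.png",im[:,:,::-1])
print(p,q,bot.read_clock())
for t in ["lens","lid_handle","pad"]:
    for d in bot.search_frame("wrist",t)[:2]: print(t,np.round(d["bbox"]),d["confidence"])
```

```text
(0.644, -0.075, 0.26) 0.14 [-0.23  0.5   0.15  1.22  0.    1.2 ]
(0.644, -0.075, 0.26) 3.28 [-0.23  0.5   0.15  1.22  0.   -1.94]
(0.644, -0.075, 0.125) 0.14 [-0.23  0.59 -0.06  0.92  0.    1.2 ]
(0.644, -0.075, 0.125) 3.28 [-0.23  0.59 -0.06  0.92  0.   -1.94]
(0.4685, 0.332, 0.03) 0.14 [ 0.49  0.58 -0.37  0.62  0.    1.92]
(0.4685, 0.332, 0.03) 3.28 [ 0.49  0.58 -0.37  0.62  0.   -1.22]
(0.4685, -0.042, 0.081) 0.14 [-0.25  0.35 -0.6   0.62  0.    1.18]
(0.4685, -0.042, 0.081) 3.28 [-0.25  0.35 -0.6   0.62  0.   -1.96]
(0.4685, -0.042, 0.15) 0.14 [-0.25  0.26 -0.52  0.8   0.    1.18]
(0.4685, -0.042, 0.15) 3.28 [-0.25  0.26 -0.52  0.8   0.   -1.96]
(0.61, -0.02, 0.301) 0.14 [-0.15  0.41  0.11  1.27  0.    1.28]
(0.61, -0.02, 0.301) 3.28 [-0.15  0.41  0.11  1.27  0.   -1.86]
[ 0.64377389 -0.07615064  0.26001033] [-0.70531122  0.70552107  0.04882248 -0.04891283] 3.325
lens [285. 160.  64.  72.] 0.95
lid_handle [144.   1. 269. 269.] 0.93
```

View pics/w1.png

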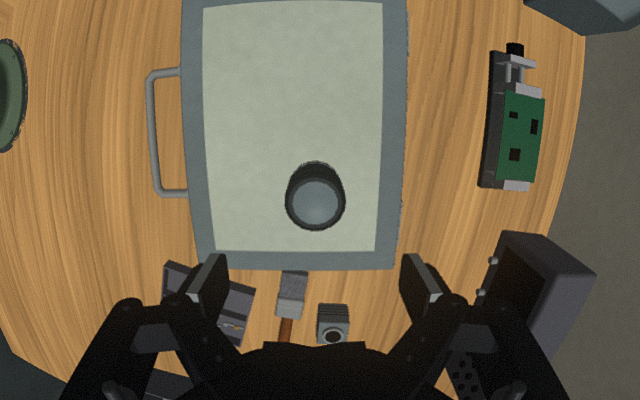

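The lens top is at about (316,202). The handle bar's centreline runs at u≈150, from (151,74) to (157,192).

Run:
```python
from h import *
p=np.array([0.64377389,-0.07615064,0.26001033]);q=[-0.70531122,0.70552107,0.04882248,-0.04891283]
f=lambda u,z:wrist_plane(u,p,q,z).round(4)
print("lens rim",f((316,202),.167), "edges",f((287,202),.167),f((345,202),.167),f((316,229),.167))
print("lens base far edge",f((315,161),.167))
for u in [(151,74),(149.5,132),(157,192)]: print("bar",f(u,.102))
for u in [(181,68),(191,191),(409,60),(396,250),(195,268),(395,268)]: print("lidedge",f(u,.113))
```

```text
lens rim [ 0.644  -0.0756  0.167 ] edges [ 0.6209 -0.0788  0.167 ] [ 0.6672 -0.0724  0.167 ] [ 0.6473 -0.099   0.167 ]
lens base far edge [ 0.6385 -0.0426  0.167 ]
bar [0.4575 0.0183 0.102 ]
bar [ 0.4608 -0.0439  0.102 ]
bar [ 0.4713 -0.1099  0.102 ]
lidedge [0.4978 0.0242 0.113 ]
lidedge [ 0.5178 -0.0994  0.113 ]
lidedge [0.7142 0.0584 0.113 ]
lidedge [ 0.7399 -0.1353  0.113 ]
lidedge [ 0.5215 -0.1911  0.113 ]
lidedge [ 0.7445 -0.1574  0.113 ]
```

Run:
```python
from h import *
bot.move_linear([.644,-.0755,.128],speed=.12)
bot.set_gripper(0.66,20); print("w",bot.read_gripper_width(),bot.read_ft_force())
bot.set_gripper(0.5,20); print("w",bot.read_gripper_width(),bot.read_ft_force())
print(bot.read_position())
bot.move_linear([.644,-.0755,.143],speed=.05)
print("w",bot.read_gripper_width(),bot.read_ft_force())
bot.move_linear([.644,-.0755,.24],speed=.12)
p,q=bot.read_position(),bot.read_tool_rot();im=bot.camera("wrist");cv2.imwrite("pics/w2.png",im[:,:,::-1])
print("w",bot.read_gripper_width(),bot.read_ft_force(),p,bot.read_clock())
```

```text
w 0.6562078366483898 [-0.32211666 -0.81221416 -0.80202179]
w 0.5765278919484547 [ 0.08100456 -0.37900157  0.8424933 ]
[ 0.64423163 -0.0754677   0.12823402]
w 0.5790282558991697 [-0.21210624  0.1617061  -2.88344431]
w 0.5771918710333387 [-0.14401541 -1.18226149 -1.5705322 ] [ 0.64348389 -0.07537068  0.23904755] 6.8
```

View pics/w2.png

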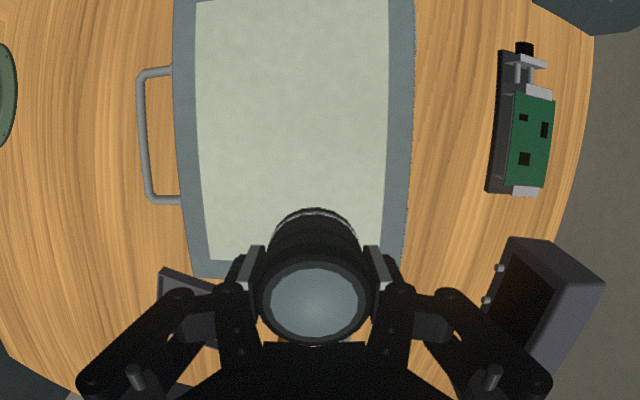

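The lens is held upright between the pads (about 315,300) and clear of the lid. Next I'll take it to the pad.

Run:
```python
from h import *
bot.move_linear([.468,.332,.2],speed=.22)
bot.move_linear([.468,.332,.045],speed=.1)
f0=bot.read_ft_force()
hit=bot.move_linear([.468,.332,.0235],speed=.015,until_force=3)
print(hit,bot.read_position(),f0,bot.read_ft_force(),bot.read_clock())
bot.wait(.2); print(bot.read_ft_force())
if hit or bot.read_position()[2]<.027:
    bot.set_gripper(0.66); bot.wait(.2); bot.set_gripper(1.0)
    bot.move_linear([.468,.332,.14],speed=.1)
    p,q=bot.read_position(),bot.read_tool_rot();im=bot.camera("wrist");cv2.imwrite("pics/w3.png",im[:,:,::-1])
    print(p,q,bot.read_clock())
```

```text
True [0.46795156 0.33194842 0.02726908] [ 0.14567683  0.4075461  -2.37916767] [-1.22515007 -0.75998037  4.52812535] 11.7583
[-0.31451637  0.28518708  5.64632872]
[0.46751167 0.33171633 0.13927003] [-0.70478521  0.7059646   0.0481236  -0.0507534 ] 14.15
```

View pics/w3.png

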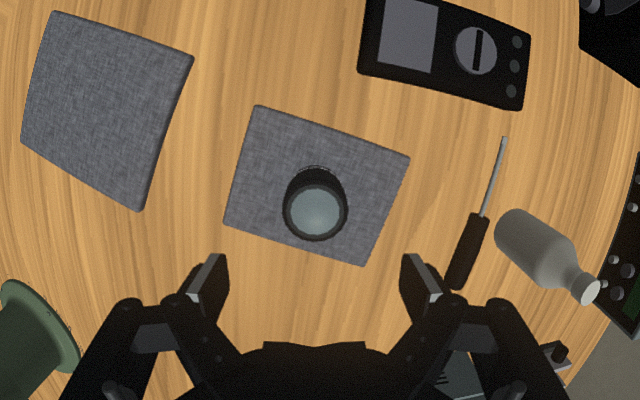

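The lens stands upright on the smaller pad, roughly centred, and the neighbouring things look undisturbed. On to the handle, with a closer look first.

Run:
```python
from h import *
bot.move_linear([.468,.332,.23],speed=.2)
bot.set_gripper(0.4)
bot.move_linear([.464,-.045,.2],speed=.25)
p,q=bot.read_position(),bot.read_tool_rot();im=bot.camera("wrist");cv2.imwrite("pics/w4.png",im[:,:,::-1])
print(p.tolist(),q.tolist(),bot.read_clock())
```

```text
[0.46389161475187707, -0.04428910489376746, 0.2000511953151026] [-0.7050710762639715, 0.7056261843231229, 0.04895772422115691, -0.050691287739019375] 17.0167
```

View pics/w4.png

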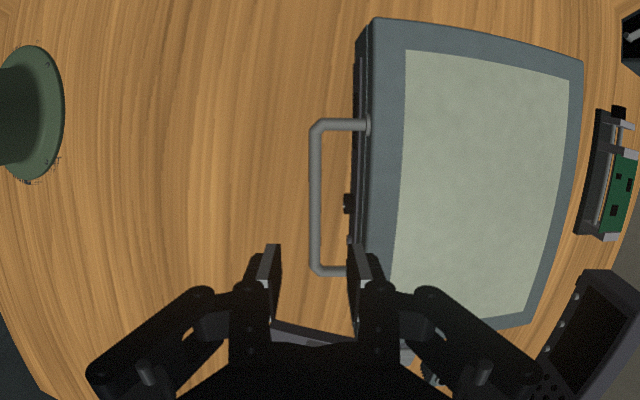

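Run:
```python
from h import *
p=np.array([0.46389161475187707,-0.04428910489376746,0.2000511953151026]);q=[-0.7050710762639715,0.7056261843231229,0.04895772422115691,-0.050691287739019375]
a=wrist_plane((315.5,128),p,q,.1025);b=wrist_plane((315.5,268),p,q,.1025);m=(a+b)/2
Y=np.arctan2(b[0]-a[0],a[1]-b[1]);print(a,b,m,Y)
assert abs(m[0]-.464)<.008 and abs(m[1]+.045)<.012
Y=.14
bot.move_linear([m[0],m[1],.2],speed=.1)
bot.set_gripper(0.38)
hit=bot.move_linear([m[0],m[1],.081],speed=.06,until_force=8)
print("hit",hit,bot.read_position(),bot.read_ft_force())
if not hit:
    bot.set_gripper(0.0,40); print("w",bot.read_gripper_width(),bot.read_position(),bot.read_ft_force(),bot.read_clock())
```

```text
[0.45515874 0.01429016 0.1025    ] [ 0.47266926 -0.10697906  0.1025    ] [ 0.463914   -0.04634445  0.1025    ] 0.1434026286961144
hit False [ 0.46417564 -0.04640547  0.08127488] [ 0.99128319 -0.94224406 -0.09485884]
w 0.10115473839410155 [ 0.46448609 -0.04632116  0.08125344] [1.9336897  0.52021388 0.73523549] 19.95
```

```bash
cat >> h.py <<'E'
P0=np.array([.4643,-.0463,.0812]);YB=.143
def lidpos(deg):
    t=np.radians(deg);c,s=np.cos(t),np.sin(t);dx=.262*(1-c)+.013*s
    return P0+[dx*np.cos(YB),dx*np.sin(YB),.262*s+.013*(c-1)]
E
python3 - <<'E'
from h import *
for d in range(5,31,5):
    bot.move_linear(lidpos(d),speed=.05)
    f=bot.read_ft_force();print(d,f.round(1),bot.read_gripper_width().__round__(3))
    if np.linalg.norm(f)>40: break
im=bot.camera("side");cv2.imwrite("pics/s5.png",cv2.resize(im[100:350,190:510,::-1],None,fx=2,fy=2));print(bot.read_clock())
E
```

```text
5 [ 2.5 -0.2 -3.8] 0.096
10 [ 3.1 -0.6 -4. ] 0.099
15 [ 1.4 -0.6 -3.8] 0.102
20 [-2.5 -3.7 -1.6] 0.099
25 [-4.3 -4.1 -1.7] 0.099
30 [-6.5 -4.6  0.5] 0.098
23.65
```

View pics/s5.png

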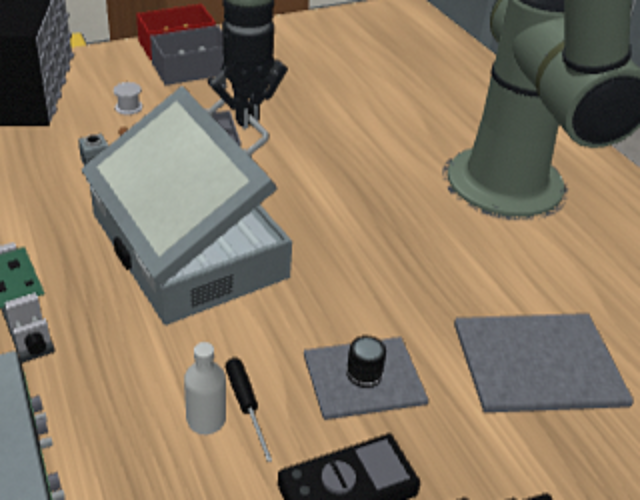

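The lid follows the gripper at about 30°, the grip is holding with low forces, and the lens stands on the pad (about 367,360). I'll go on to 60°.

Run:
```python
from h import *
for d in range(35,61,5):
    bot.move_linear(lidpos(d),speed=.05)
    f=bot.read_ft_force();print(d,f.round(1),bot.read_gripper_width().__round__(3))
    if np.linalg.norm(f)>45: break
bot.wait(.5)
print(bot.read_position(),lidpos(60),bot.read_ft_force(),bot.read_clock())
im=bot.camera("side");cv2.imwrite("pics/s6.png",cv2.resize(im[80:330,200:440,::-1],None,fx=2.4,fy=2.4))
# overlay model lid corners at 54/60/66 deg for the scene camera
```

```text
35 [-8.4 -4.9  4.2] 0.1
40 [-9.2 -5.4  4.4] 0.099
45 [-10.7  -3.5   8.7] 0.097
50 [-11.3  -4.7  11.4] 0.102
55 [-9.6 -4.  12. ] 0.094
60 [-7.5 -3.6 11. ] 0.096
[ 0.6049922  -0.0266331   0.30465427] [ 0.60510629 -0.02602632  0.30159866] [-6.77320339 -3.31564217  9.90244986] 27.8
```

View pics/s6.png

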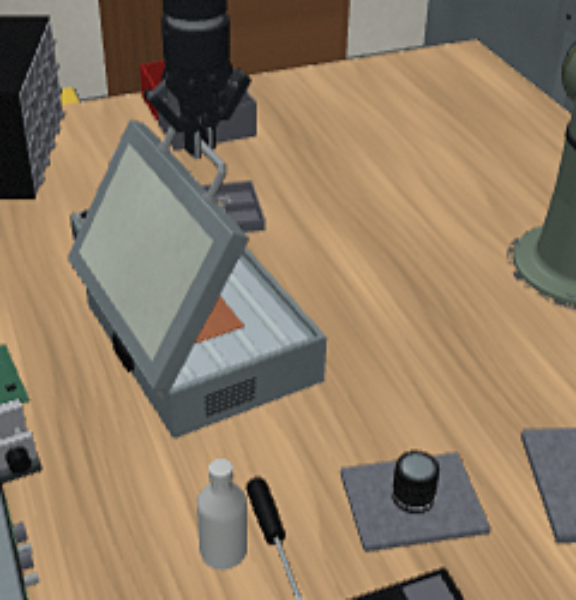

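Run:
```python
from h import *
c=bot.calibration("side");K,E=c["mtx"],c["extrinsics"]
ex=np.array([np.cos(YB),np.sin(YB),0]);ey=np.array([-ex[1],ex[0],0]);H=np.array([.4643,-.0463,.087])+.262*ex
for d in (54,57,60,63,66):
    t=np.radians(d);o=[]
    for y in(.15,-.15):
        X=H+ex*(-.22*np.cos(t)+.026*np.sin(t))+ey*y+np.array([0,0,.22*np.sin(t)+.026*np.cos(t)])
        u=K@(E[:3,:3]@X+E[:3,3]);u=u[:2]/u[2];o.append(((u-[200,80])*2.4).round())
    print(d,o)
print(bot.read_position(),bot.read_joint_vel().round(4))
```

```text
54 [array([250., 237.]), array([144., 122.])]
57 [array([242., 236.]), array([136., 120.])]
60 [array([233., 235.]), array([128., 119.])]
63 [array([224., 234.]), array([120., 118.])]
66 [array([215., 234.]), array([112., 117.])]
[ 0.60502227 -0.02662312  0.30464419] [ 0.0008 -0.0016  0.0006 -0.0014  0.0015  0.0007]
```

Run:
```python
from h import *
ex=np.array([np.cos(YB),np.sin(YB),0]);ey=np.array([-ex[1],ex[0],0]);H=np.array([.4643,-.0463,.087])+.262*ex
out=[]
for n,(x0,y0,w,h) in {"scene":(230,150,160,150),"side":(215,110,125,150)}.items():
    c=bot.calibration(n);K,E=c["mtx"],c["extrinsics"];im=bot.camera(n)[:,:,::-1]
    s=600/h if n=="scene" else 4;s=2.7
    g=cv2.resize(im[y0:y0+h,x0:x0+w],None,fx=s,fy=s,interpolation=cv2.INTER_CUBIC)
    def pr(a,o,y,t):
        X=H+ex*(-a*np.cos(t)+o*np.sin(t))+ey*y+np.array([0,0,a*np.sin(t)+o*np.cos(t)])
        u=K@(E[:3,:3]@X+E[:3,3]);return tuple(int(v) for v in ((u[:2]/u[2]-[x0,y0])*s*16))
    for d,col in ((54,(0,0,255)),(60,(0,255,0)),(66,(255,0,0))):
        t=np.radians(d);pts=[pr(*k,t) for k in((0,.026,.15),(.22,.026,.15),(.22,.026,-.15),(0,.026,-.15))]
        for i in range(4): cv2.line(g,pts[i],pts[(i+1)%4],col,1,cv2.LINE_AA,4)
    out.append(g)
cv2.imwrite("pics/ov.png",np.hstack(out));print(np.hstack(out).shape)
```

```text
(405, 770, 3)
```

View pics/ov.png

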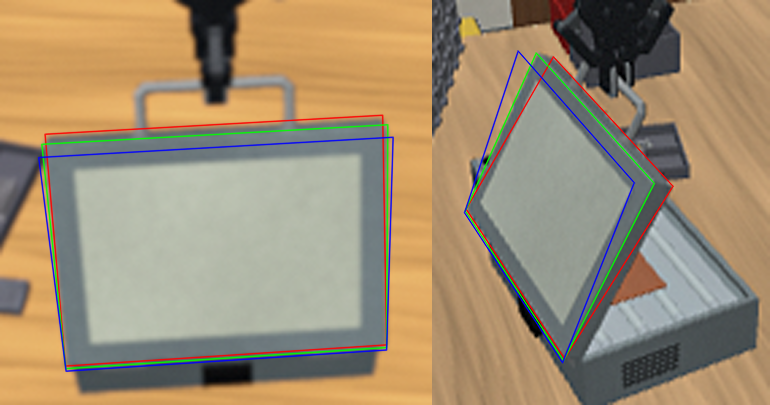

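```bash
cat > ang.py <<'E'
from h import *
from scipy.optimize import least_squares
def quad(im):
    m=((im.min(2)>145)&(np.ptp(im.astype(int),axis=2)<45)).astype(np.uint8); m[:,:215]=0; m[:,400:]=0
    cs,_=cv2.findContours(m,0,2);h=cv2.convexHull(max(cs,key=cv2.contourArea))
    for e in np.arange(2,15,.5):
        a=cv2.approxPolyDP(h,e,True)
        if len(a)==4: return a[:,0].astype(float),cv2.contourArea(h)
old={n:cv2.imread(f"pics/{n}0.png") for n in("scene","side")}
new={n:bot.camera(n)[:,:,::-1] for n in("scene","side")}
cal={n:bot.calibration(n) for n in old}
Q={(s,n):quad(d[n]) for s,d in((0,old),(1,new)) for n in d}
for k,v in Q.items(): print(k,v[0].tolist(),v[1])
def proj(n,p,t):
    hx,hy,yb,a1,a2,y1,y2=p;ex=np.array([np.cos(yb),np.sin(yb),0]);ey=np.array([-ex[1],ex[0],0]);o=.026;r=[]
    for a,y in((a1,y1),(a1,y2),(a2,y2),(a2,y1)):
        X=np.array([hx,hy,.087])+ex*(-a*np.cos(t)+o*np.sin(t))+ey*y+np.array([0,0,a*np.sin(t)+o*np.cos(t)])
        u=cal[n]["mtx"]@(cal[n]["extrinsics"][:3,:3]@X+cal[n]["extrinsics"][:3,3]);r.append(u[:2]/u[2])
    return np.array(r)
def res(x):
    r=[]
    for (s,n),(q,_) in Q.items():
        for u in proj(n,x[:7],x[7]*s):
            r+=list(q[np.argmin(np.linalg.norm(q-u,axis=1))]-u)
    return r+[(x[3]+x[4]-.22)*1e3]
f=least_squares(res,[.7235,-.009,.143,.02,.2,-.13,.13,1.02],loss="soft_l1")
print(f.x.round(4),"deg",np.degrees(f.x[7]),"rms px",np.sqrt(np.mean(f.fun**2)))
E
python3 - <<'E'
from h import *
exec(open("ang.py").read())
print(bot.read_position(),bot.read_clock())
E
```

```text
(0, 'scene') [[353.0, 212.0], [359.0, 261.0], [264.0, 266.0], [267.0, 215.0]] 4790.0
(0, 'side') [[289.0, 171.0], [324.0, 211.0], [274.0, 228.0], [243.0, 184.0]] 2574.5
(1, 'scene') [[363.0, 208.0], [361.0, 271.0], [263.0, 276.0], [258.0, 213.0]] 6652.0
(1, 'side') [[253.0, 141.0], [287.0, 180.0], [263.0, 229.0], [233.0, 185.0]] 2478.5
[ 0.7162  0.054   0.1287  0.0265  0.1936 -0.1888  0.0567  1.0517] deg 60.255616778723166 rms px 0.5381452950704871
[ 0.60501508 -0.02663117  0.30464434] 28.05
```

The fit over both cameras, closed and open, puts the lid at 60.3° (0.54 px rms). That agrees with the arm position. The lid is held still, so I'm handing in.

Run:
```python
from cell import bot
print(bot.read_gripper_width(),bot.read_ft_force(),bot.read_joint_vel().round(3),bot.read_clock())
bot.close_job()
```

```text
0.09908417790945567 [-6.63052991 -4.23816026  9.99336545] [-0.001 -0.001 -0.001 -0.001 -0.003 -0.   ] 28.05
the job is handed in; nothing more can be done
```

The job is handed in at about 28 s on the robot's clock. The lens stands on the smaller pad and the gripper is still holding the lid near 60°.

**Lens:** I gripped it at 20 N, the gripper's minimum, and lifted it off the lid. I lowered it until it touched the pad, then let go while the lid was still closed. The pictures taken afterwards show it upright near the pad's centre. The bottle, screwdriver and multimeter looked undisturbed in them. I did not compare before and after positions of the loose things, and did not look at those right of the box again.

**Lid:** I gripped the handle bar at 40 N and raised it along the hinge arc.
- **Angle:** a fit to both fixed cameras gives 60.3° (0.54 px rms), which agrees with the arm position.
- **Hold:** the arm was still and the bar was in the grip.
- **Force:** about 12 N of steady force remained at the wrist, from a small path error.

**Disagreement:** reading single lid corners by eye suggested about 57°, still within the 6° allowance. I trusted the two-camera fit and did not move the lid further.

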